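# Find the twist lid that fits the jar and turn it home

### The job

The open white jar held in the metal bench block needs its lid: of the three loose white twist lids, take the one that fits, set it straight down over the neck with its grip bar crosswise to the block, and turn it clockwise (seen from above) until it is fully home, level on the rim with its bar lying along the length of the block. Leave the other two lids where they lie.

Things in the scene. Friction and masses are not known exactly. Their poses are not given: they have to be found in the camera images.
- jar_mouth (a point): Mouth centre at the rim (z 98 mm) of a white jar, body 80 mm wide, clamped in a fixed metal block 170 x 92 mm; z up, x along the block. Neck 40 mm wide, clear for 30 mm below the rim. Two ears on it, toward +x and -x: 64 mm tip to tip, 18 wide, 5 thick, tops 8 mm below the rim; a stop hangs from the clockwise end of each. The fitting lid's lugs must pass the ears, then turn in under them.
- lid_64_bar (a point): Centre of the grip bar on the smallest white lid, 64 mm wide, lying opening down, z up. Bar 48 mm long (x), 12 thick (y), 28 high, on the lid's flat top; this point is 40 mm above the lid's lower edge, 18 mm above the top plate's underside, which is to lie on a rim. 60 g. Skirt 22 mm deep, 58 mm wide inside; at its lower edge, below the bar's ends, two inner lugs, 32 mm apart.
- lid_88_bar (a point): The same point on the middle white lid, 88 mm wide: skirt 82 mm inside, lugs 56 mm apart, 10 wide, 5 high; else as the smallest. On a fitting neck: goes down with the bar 50 to 130 degrees from the ears' line; then the lugs have 4 mm of height to spare below the ears, and clockwise turning meets the stops with the bar along the ears (other way: blocked). Put on along the ears it sits 14 mm high.
- lid_108_bar (a point): The same point on the largest white lid, 108 mm wide: skirt 102 mm wide inside, its two lugs 76 mm apart. Bar, heights, axes and weight as on the smallest lid.
Not all that is in view belongs to the job. Leave any red look-alike of the part that bears lid_88_bar alone.

How it is judged:
By the outcome, as a careful person would: the job done as asked, in the order asked, and still so for the second after the job is handed in, with the robot touching nothing.
It also fails if it takes over 38 s, if anything falls off the work surface, if the arm or the gripper's body presses on something with over 40 N, if the wrist force passes 120 N, or if a joint passes its speed limit or range.

### The arm

A 7-joint arm with a two-finger parallel gripper is mounted at the origin on a cart in front of the work surface, level with it; the furniture and walls round the work are solid. World frame = base frame: x ahead of the robot, y to its left, z up, the work surface at z = 0. Lengths are in m, angles in degrees, forces in N, time in s.
With the tool pointing down it reaches from about 0.35 to 0.9 m from the base axis. Payload 19.9 kg.
Tool frame: the origin (TCP) lies between the finger pads; the fingertips stand 17 mm ahead of it and the grasp point (between the pads) lies 2 mm behind it; z points along the fingers, y is the line along which they close (so a half turn about z gives the same grasp; the last joint's range is limited). The gripper opens to 85 mm and grips with 20 to 120 N. Pads are 22 mm wide; open, the fingers measure 114 mm over their backs; the gripper's body (76 mm by 85 mm) begins 54 mm behind the grasp point. The pads swing forward as they close: fully open they stand 13 mm farther back than shut.
Start: joints at [-78.753, 23.915, -0.59, 92.452, 0.269, 63.638, -3.037], TCP at [0.147, 0.607, 0.218] pointing down, gripper open.
Joint ranges: [-161.28, 161.28], [-22.2, 115.67], [-73.04, 71.86], [3.21, 147.25], [-68.34, 248.33], [10.77, 114.83], [-161.83, 161.83]. Speed limits (degrees/s): [108.29, 108.29, 136.94, 136.94, 172.46, 172.46, 172.46].

### API

Orientations are given as a 3x3 rotation matrix whose columns are the frame's x, y, z axes.
In Python, from plant import read_state, viewer, job, models gives the robot as it stands. The module is installed in compiled form; this text tells all that it offers.
- The arm moves only by the shell command python3 -m creep 'ROWS' [OPENING] [FORCE]. ROWS is JSON, a list that holds one entry, the list of rows, each a list of 4 numbers: the shift along the tool's x, y, z in cm, then the turn about the tool's z in degrees. A call has 1 to 10 rows; each row shifts and turns the commanded pose from where the row before left it, along the tool's axes as they then stand; what a row does not reach is not made up. A row lasts 1/12 s, in which the tool goes at most 41.7 mm and 7.16 degrees, less where a joint would pass 70% of its speed; a pose out of reach is approached as far as the arm can. A call is refused whole if a number of a shift passes 4.17 or a number of a turn 7.16, either way. A call with a gripper value outside its range is refused whole. OPENING is the gripper command: -1 is fully open, 1 is shut, values between are in proportion, set as the call begins (- or left out, the last holds). The fingers move at their own pace and stop on an object; FORCE is the grip in N (left out, the last holds). Time passes only in rows, so rows that do not move let the fingers close. It gives the time, the measured TCP pose, the force, the opening and the grip force at its end, in the units of the state.
- read_state(): the state, without advancing time (a new reading comes with each control period).
- viewer.capture(name): name is "scene" or "top" or "wrist"; returns the picture (400x640x3 uint8, blue, green, red); there is no depth.
- viewer.camera_model(name): a dict with "fx", "fy", "cx", "cy" (pixels), "k1" (the pictures are not rectified: a ray, as slopes to the right and down, at radius r is drawn at 1 + k1 r^2 times it, then the intrinsics apply), "R" (3x3) and "t" (3): a world point X has camera coordinates R X + t; the wrist camera has in their place "hand_eye" (4x4, takes a point from camera to tool coordinates, whose origin is the TCP and whose axes are the flange's). Camera axes: x right, y down, z forward; pixel columns grow to the right and rows downward; lengths in m; the calibration is good to about 2 mm. A picture is of the moment at which its call begins: read the wrist's pose just before it. camera_model takes no time and is no camera call.
- job.hand_in(): hands the job in; it is judged then, once.
Trained networks look in the newest picture that a camera, given by its name, has taken for a name from the list of things; names that differ only in an ending like _2 or _b are one class to them, and where a whole thing is asked for, a point or a joint stands for the part that bears it (a point fixed in the world has none). Each returns a list of dicts, best first, with "p" (0 to 1); they miss things now and then, are a little off and sometimes report something else, mostly with a low value. They report only what shows in the picture. A call takes as long as a camera call. They do not tell look-alikes from the thing itself.
- models.trace(query, camera): "region" (400x640 bool, what is visible of it) and "bbox" ([left, top, width, height] in pixels, round what is visible of it).
- models.place_of(query, camera): "xy" ([column, row] in pixels: a listed point, or the origin of a listed thing).
The state is a dict: "clock": time; "qpos": joint angles; "joint_velocities": joint speeds; "effort": joint torques, N m; "ee_pos": TCP position; "ee_rot": TCP orientation; "force": force on the tool from outside, world axes, zero at the start; "torque": the same for the moment, N m; "opening": finger opening in m; "finger_force": force on a finger pad.
Only numpy, scipy, OpenCV 4.12 (cv2) and the standard library are available. Lean on these libraries where they do the work, as an engineer would, in place of code of your own. Each camera call takes 0.05 s, during which the arm holds its last target. There are 200 camera calls.

## Working session

There is one attempt and no reset: what is moved stays moved. The work goes in short steps, Python scripts to look and compute and a shell command to move; the robot and the scene stay as the last step left them, time stands still between calls to the robot, and variables do not carry over. Pictures are saved under pics/ and viewed, at most 10 in all, crops included, and the job is handed in when it is done.

```bash
mkdir -p pics; cat > h.py <<'E'
import numpy as np, cv2
from plant import read_state, viewer, job, models
def ray(cam,px):
    m=viewer.camera_model(cam)
    d=np.array([(px[0]-m['cx'])/m['fx'],(px[1]-m['cy'])/m['fy']]);u=d.copy()
    for _ in range(20): u=d/(1+m['k1']*(u@u))
    v=np.array([u[0],u[1],1.])
    if 'R' in m:
        R=np.array(m['R']);t=np.array(m['t']);return -R.T@t,R.T@v
    H=np.array(m['hand_eye']);s=read_state();E=np.array(s['ee_rot']);p=np.array(s['ee_pos'])
    return E@H[:3,3]+p,E@(H[:3,:3]@v)
def at_z(cam,px,z):
    o,d=ray(cam,px);return o+d*(z-o[2])/d[2]
E
python3 - <<'E'
from h import *
np.set_printoptions(precision=3,suppress=True)
a=viewer.capture('scene');b=viewer.capture('top')
cv2.imwrite('pics/a.png',a);cv2.imwrite('pics/b.png',b)
for c in('scene','top'):
  for q,z in(('jar_mouth',.098),('lid_64_bar',.04),('lid_88_bar',.04),('lid_108_bar',.04)):
    for r in models.place_of(q,c)[:4]: print(c,q,round(r['p'],2),np.round(r['xy']),at_z(c,r['xy'],z))
s=read_state();print(s['clock'],s['ee_pos'],np.array(s['ee_rot']),s['opening'])
for c in('scene','top','wrist'): print(viewer.camera_model(c))
E
```

```text
scene jar_mouth 0.56 [294. 210.] [0.44  0.032 0.098]
scene lid_64_bar 0.7 [232. 187.] [0.433 0.25  0.04 ]
scene lid_88_bar 0.63 [340. 188.] [0.609 0.029 0.04 ]
scene lid_88_bar 0.59 [305. 162.] [0.628 0.167 0.04 ]
scene lid_108_bar 0.93 [402. 265.] [ 0.506 -0.23   0.04 ]
top jar_mouth 0.7 [317. 234.] [0.434 0.028 0.098]
top lid_64_bar 0.92 [228. 233.] [0.435 0.259 0.04 ]
top lid_88_bar 0.82 [318. 168.] [0.603 0.032 0.04 ]
top lid_108_bar 0.79 [420. 208.] [ 0.505 -0.227  0.04 ]
0.5 [0.147 0.607 0.218] [[-0.972  0.236  0.   ]
 [ 0.236  0.972 -0.   ]
 [-0.    -0.    -1.   ]] 0.08499049086004151
{'fx': 504.6341964999279, 'fy': 504.6341964999279, 'cx': 326.4181131965764, 'cy': 189.6844048033199, 'k1': 0.04259316692671979, 'R': array([[ 0.635, -0.772, -0.009],
       [-0.556, -0.45 , -0.699],
       [ 0.536,  0.449, -0.715]]), 't': array([-0.328,  0.376,  0.997])}
{'fx': 361.6789247178012, 'fy': 361.6789247178012, 'cx': 316.574724953995, 'cy': 201.22049657128042, 'k1': 0.009294039423019427, 'R': array([[ 0.016, -0.999, -0.038],
       [-0.994, -0.012, -0.105],
       [ 0.105,  0.039, -0.994]]), 't': array([0.026, 0.52 , 0.907])}
{'fx': 328.5794561990913, 'fy': 328.5794561990913, 'cx': 324.5134347566603, 'cy': 201.97356735607042, 'k1': -0.05499896327500941, 'hand_eye': array([[ 0.001, -0.96 , -0.281,  0.072],
       [ 1.   ,  0.001,  0.   , -0.   ],
       [ 0.   , -0.281,  0.96 , -0.156],
       [ 0.   ,  0.   ,  0.   ,  1.   ]])}
```

View pics/a.png

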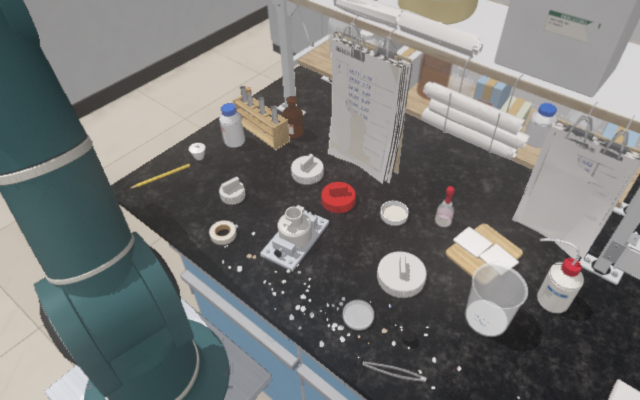

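View pics/b.png

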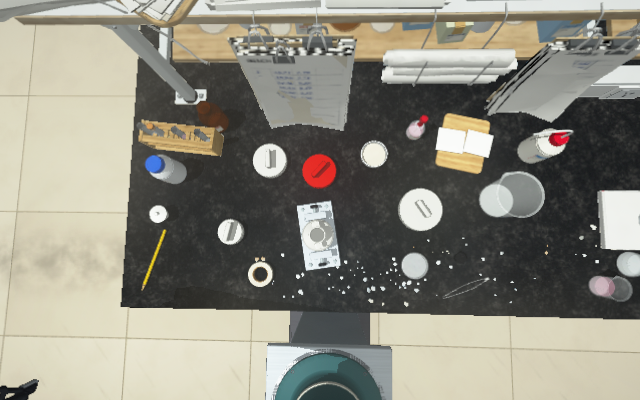

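The candidates in the top picture are lid_64 at (230,232), the white lid_88 at (270,160), lid_108 at (420,209) and a red look-alike at (319,170). The jar mouth is at (317,234). The ears are 64 mm tip to tip and the neck is 40 mm wide, so the lugs must be more than 40 and less than 64 mm apart. That points to the white middle lid (56 mm) at (270,160), which I'll confirm in an enlarged crop.

```bash
python3 - <<'E'
from h import *
np.set_printoptions(precision=3,suppress=True)
b=cv2.imread('pics/b.png');a=cv2.imread('pics/a.png')
r=lambda i,x,y,w,h:cv2.resize(i[y:y+h,x:x+w],(400,560),interpolation=cv2.INTER_CUBIC)
cv2.imwrite('pics/c.png',np.hstack([r(b,245,135,100,140),r(a,255,140,100,140)]))
# bar midline guess + widths
print(at_z('top',(270,158),.04), at_z('scene',(305,162),.04))
for l,rr,z in (((253,160),(287,160),.022),((215,231),(244,231),.022),((398,209),(442,209),.022)):
  print(np.linalg.norm(at_z('top',l,z)-at_z('top',rr,z)))
E
```

```text
[0.63  0.156 0.04 ] [0.627 0.166 0.04 ]
0.09042096510546246
0.07607798223833427
0.11155298305268023
```

View pics/c.png

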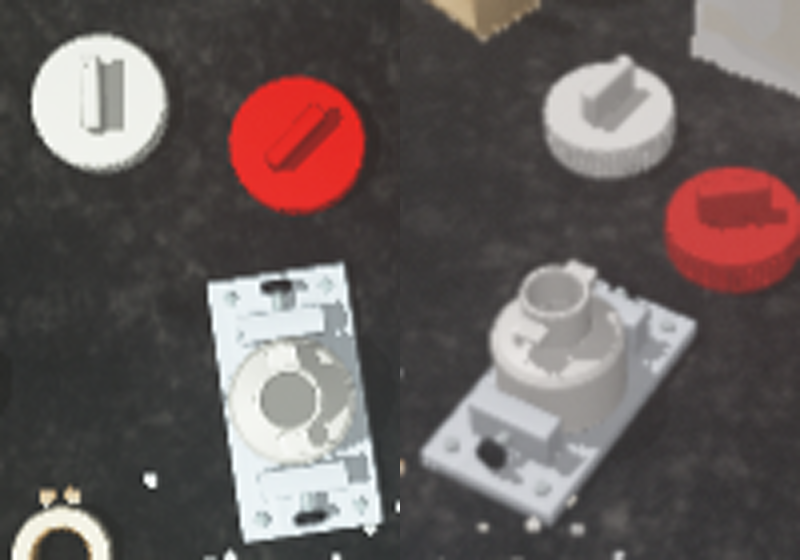

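The crop confirms it. The white middle lid is at about (268,159) in the top picture, with its bar roughly along world x. The jar has its ears along the block, and the red look-alike stays untouched. Next I'll check the clearance to the hanging papers and the block's angle.

```bash
python3 - <<'E'
from h import *
np.set_printoptions(precision=3,suppress=True)
def tri(p,q):
  o1,d1=ray('scene',p);o2,d2=ray('top',q)
  s=np.linalg.lstsq(np.c_[d1,-d2],o2-o1,rcond=None)[0];A=o1+s[0]*d1;B=o2+s[1]*d2
  return (A+B)/2,np.linalg.norm(A-B)
print('paper',tri((395,180),(345,130)),tri((330,150),(268,122)),tri((333,37),(236,45)))
T=lambda x,y:(x/4+245,y/4+135)
print('bar',at_z('top',T(91,95),.05),'jar',at_z('top',T(291,400),.098),at_z('scene',(255+153/4,140+290/4),.098))
c=[at_z('top',T(*p),.012)[:2] for p in((208,282),(344,263),(383,522),(243,542))]
print(np.array(c),sum(c)/4)
for i,j in((3,0),(2,1)): d=c[j]-c[i];print(np.degrees(np.arctan2(d[1],d[0])))
s=read_state();print((np.array(s['ee_rot']).T@(np.array([.63,.162,.22])-s['ee_pos']))*100)
E
```

```text
paper (array([ 0.72 , -0.049,  0.028]), np.float64(0.030930567427405374)) (array([0.738, 0.17 , 0.005]), np.float64(0.0022436620832067453)) (array([0.759, 0.17 , 0.354]), np.float64(0.006401862706723119))
bar [0.625 0.16  0.05 ] jar [0.432 0.027 0.098] [0.433 0.03  0.098]
[[ 0.509  0.086]
 [ 0.523 -0.003]
 [ 0.356 -0.03 ]
 [ 0.341  0.059]] [0.432 0.028]
8.914164933394986
9.19881142884354
[-57.411 -31.911  -0.218]
```

```bash
python3 -m creep '[[[-2,-1.1,0,0],[-3.5,-1.95,0,0],[-3.5,-1.95,0,0],[-3.5,-1.95,0,0],[-3.5,-1.95,0,0],[-3.5,-1.95,0,0],[-3.5,-1.95,0,0],[-3.5,-1.95,0,0],[-3.5,-1.95,0,0],[-3.5,-1.95,0,0]]]' -1 40
```

```text
clock: 1.33
ee_pos: [0.43, 0.3457, 0.2181]
ee_rot: [[-0.972, 0.235, 0.0], [0.235, 0.972, 0.0], [-0.0, 0.0, -1.0]]
force: [-0.2, 1.0, 0.6]
opening: 0.0853
finger_force: 0.0
```

```bash
python3 -m creep '[[[-3.5,-1.95,0,0],[-3.5,-1.95,0,0],[-3.5,-1.95,0,0],[-3.5,-1.95,0,0],[-3.5,-1.95,0,0],[-3.5,-1.95,0,0],[-2.9,-1.6,0,0],[0,0,0,-7],[0,0,0,-7],[0,0,0,0]]]'
```

```text
clock: 2.17
ee_pos: [0.6301, 0.1611, 0.2175]
ee_rot: [[-1.0, -0.012, -0.0], [-0.012, 1.0, -0.0], [0.0, -0.0, -1.0]]
force: [-0.6, 0.5, -0.7]
opening: 0.0855
finger_force: 0.0
```

```bash
cat > look.py <<'E'
import sys
from h import *
np.set_printoptions(precision=4,suppress=True)
s=read_state();im=viewer.capture('wrist');cv2.imwrite('pics/%s.png'%sys.argv[1],im)
for a in sys.argv[2:]:
  q,z=a.split(':')
  for r in models.place_of(q,'wrist')[:3]:
    P=at_z('wrist',r['xy'],float(z));print(q,round(r['p'],2),np.round(r['xy'],1),P,'tool cm',100*np.array(s['ee_rot']).T@(P-s['ee_pos']))
R=np.array(s['ee_rot']);print(s['clock'],s['ee_pos'],'xaz',np.degrees(np.arctan2(R[1,0],R[0,0])),s['qpos'],s['force'],s['opening'])
E
python3 look.py w1 lid_88_bar:.04 jar_mouth:.098
```

```text
lid_88_bar 0.96 [326.4 177.3] [0.6292 0.1637 0.04  ] tool cm [ 0.0816  0.2667 17.7538]
lid_88_bar 0.77 [194.8 149.7] [0.6007 0.0293 0.04  ] tool cm [  3.0916 -13.1442  17.756 ]
2.1667 [0.6301 0.1611 0.2175] xaz -179.30964244146648 [-25.6519  26.8532  11.9357  88.8793  -5.9196  64.9044  78.2381] [-0.6267  0.4957 -0.6715] 0.08551939327355274
```

View pics/w1.png

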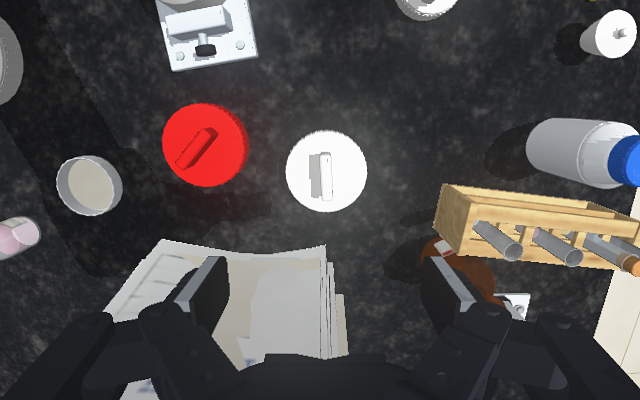

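The wrist view shows the white lid at (326,171), with its bar top running from (326,153) to (328,200), nearly in line with the tool x axis. The red one is at (205,145). The papers lie beyond it, clear of the gripper, so I'll go down and grip.

```bash
python3 -m creep '[[[0,0.25,3.5,0],[0,0,4,0],[0,0,4,0],[0,0,3.2,0],[0,0,1.8,0],[0,0,1,0],[0,0,0,0]]]'
```

```text
clock: 2.9
ee_pos: [0.6287, 0.1642, 0.041]
ee_rot: [[-1.0, -0.005, -0.003], [-0.005, 1.0, -0.001], [0.003, -0.001, -1.0]]
force: [0.6, 0.7, 0.8]
opening: 0.0854
finger_force: 0.0
```

```bash
python3 look.py w2 lid_88_bar:.04
```

```text
lid_88_bar 0.82 [ 62.5 193.2] [0.6017 0.0275 0.04  ] tool cm [  2.7695 -13.6568   0.1264]
lid_88_bar 0.56 [325.1 246.3] [0.6299 0.1648 0.04  ] tool cm [-0.1217  0.0596  0.1037]
2.9 [0.6287 0.1642 0.041 ] xaz -179.72130486461973 [-24.5328  38.3136  10.001   95.7211  -8.458   46.8643  79.4464] [0.6181 0.7269 0.8279] 0.08544615199216558
```

View pics/w2.png

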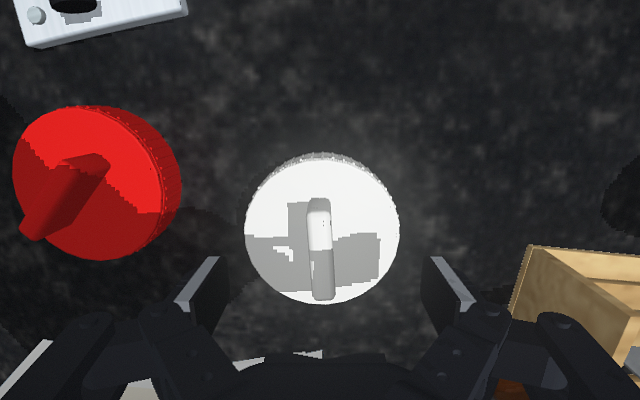

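The bar, at (320,250), is centred between the open pads and aligned with them. Closing now.

```bash
python3 -m creep '[[[-0.1,0,-0.1,0],[0,0,0,0],[0,0,0,0],[0,0,0,0],[0,0,0,0],[0,0,0,0],[0,0,0,0],[0,0,0,0]]]' 1 70
```

```text
clock: 3.67
ee_pos: [0.6308, 0.1642, 0.0438]
ee_rot: [[-1.0, -0.006, -0.0], [-0.006, 1.0, -0.0], [0.0, -0.0, -1.0]]
force: [-0.1, -0.2, 0.7]
opening: -0.0002
finger_force: 0.0
```

```bash
python3 look.py w3 lid_88_bar:.04; python3 -c "
import cv2;from h import *
cv2.imwrite('pics/d.png',np.hstack([cv2.resize(cv2.imread('pics/w3.png'),(400,250)),cv2.resize(viewer.capture('scene')[120:245,220:420],(400,250),interpolation=2)]))"
```

```text
lid_88_bar 0.94 [322.5 240. ] [0.6266 0.1631 0.04  ] tool cm [ 0.4154 -0.105   0.3802]
lid_88_bar 0.83 [ 67.4 189.1] [0.5999 0.0305 0.04  ] tool cm [  3.1697 -13.3462   0.381 ]
3.6667 [0.6308 0.1642 0.0438] xaz -179.63108198260676 [-24.4593  38.1872  10.004   95.494   -8.434   47.0594  79.5716] [-0.1083 -0.2349  0.6876] -0.000203475069138334
```

View pics/d.png

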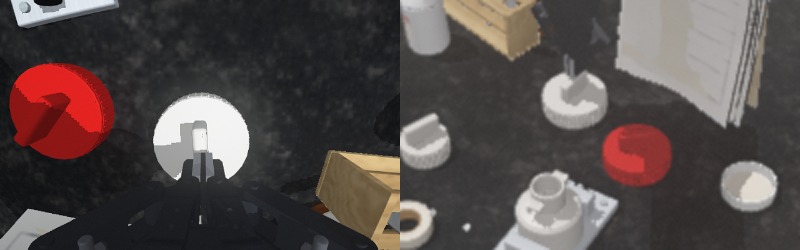

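```bash
python3 - <<'E'
from h import *
def proj(c,X):
  m=viewer.camera_model(c);X=np.array(X)
  if 'R' in m: v=np.array(m['R'])@X+m['t']
  else:
    H=np.array(m['hand_eye']);v=H[:3,:3].T@(X-H[:3,3])
  u=v[:2]/v[2];u=u*(1+m['k1']*(u@u));return u*[m['fx'],m['fy']]+[m['cx'],m['cy']]
print('wrist tcp,tip,grasp',proj('wrist',(0,0,0)),proj('wrist',(0,0,.017)),proj('wrist',(0,0,-.002)), proj('wrist',(-.024,0,-.006)),proj('wrist',(.024,0,-.006)))
for X in((.6308,.1642,.0438),(.6308,.1642,.027),(.6308,.1642,.1),(.627,.163,.05),(.651,.163,.05),(.603,.163,.05)): print(X,proj('scene',X))
im=cv2.imread('pics/w3.png')[170:330,220:420];sc=viewer.capture('scene')[130:210,255:355]
cv2.imwrite('pics/e.png',np.hstack([cv2.resize(im,(500,400)),cv2.resize(sc,(300,240))[:,:] if 0 else cv2.resize(sc,(500,400))])[:, :])
i=cv2.imread('pics/e.png');cv2.imwrite('pics/e.png',cv2.resize(i,(800,320)))
E
```

```text
wrist tcp,tip,grasp [324.47231633 250.27746054] [324.48461461 237.62170762] [324.47071368 251.92662892] [324.41465987 297.21241851] [324.52502667 209.54702571]
(0.6308, 0.1642, 0.0438) [306.34895093 160.46461224]
(0.6308, 0.1642, 0.027) [306.57805853 164.98328204]
(0.6308, 0.1642, 0.1) [305.5513417  144.75292578]
(0.627, 0.163, 0.05) [305.67781393 159.69652904]
(0.651, 0.163, 0.05) [311.43376298 155.10149437]
(0.603, 0.163, 0.05) [299.81253335 164.37797609]
```

View pics/e.png

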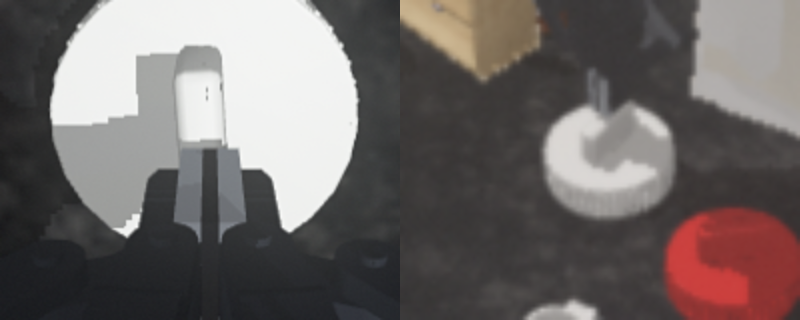

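Nothing was gripped. The shut fingers at (320,244) in the wrist picture, and at about (305,158) in the scene picture, stand above the bar. That puts the tips roughly 30 mm short of where the TCP figures say. I'll reopen, go about 28 mm lower in small steps while watching the force, and close again.

```bash
python3 -m creep '[[[0.2,0,0,0],[0,0,0,0],[0,0,0,0],[0,0,0.5,0],[0,0,0.5,0],[0,0,0.5,0],[0,0,0.5,0],[0,0,0.3,0],[0,0,0,0]]]' -0.3
```

```text
clock: 4.62
ee_pos: [0.6283, 0.164, 0.0198]
ee_rot: [[-1.0, -0.007, -0.001], [-0.007, 1.0, -0.0], [0.001, -0.0, -1.0]]
force: [-0.6, -0.4, 0.8]
opening: 0.0556
finger_force: 0.0
```

```bash
python3 -m creep '[[[0,0,0.4,0],[0,0,0,0],[0,0,0,0],[0,0,0,0],[0,0,0,0],[0,0,0,0],[0,0,0,0]]]' 1 70
```

```text
clock: 5.2
ee_pos: [0.629, 0.1642, 0.0171]
ee_rot: [[-1.0, -0.007, 0.0], [-0.007, 1.0, 0.0], [-0.0, 0.0, -1.0]]
force: [-0.8, -0.1, 3.1]
opening: 0.011
finger_force: 68.4
```

Gripped: the opening is 11 mm at 68 N. Now I'll lift it and carry it toward the jar.

```bash
python3 -m creep '[[[0,0,-1.5,0],[0,0,-3,0],[0,0,-4,0],[0,0,-4,0],[0,0,-3,0],[2,-1.4,0,0],[3,-2.05,0,0],[3,-2.05,0,0],[1,-0.7,0,0],[0,0,0,0]]]'
```

```text
clock: 6.03
ee_pos: [0.5372, 0.0995, 0.1733]
ee_rot: [[-1.0, -0.004, 0.0], [-0.004, 1.0, 0.0], [-0.0, 0.0, -1.0]]
force: [0.4, 0.2, -0.3]
opening: 0.0107
finger_force: 68.2
```

```bash
python3 look.py w4 jar_mouth:.098 lid_88_bar:.19; python3 - <<'E'
from h import *
np.set_printoptions(precision=4,suppress=True)
s=viewer.capture('scene');w=cv2.imread('pics/w4.png')
cv2.imwrite('pics/f.png',np.hstack([cv2.resize(w,(480,300)),cv2.resize(s[120:270,235:385],(300,300))]))
viewer.capture('top')
for c in('top','scene'):
  for r in models.place_of('jar_mouth',c)[:1]: print(c,r['p'],at_z(c,r['xy'],.098))
E
```

```text
jar_mouth 0.7 [220.8  56.4] [0.4363 0.0328 0.098 ] tool cm [10.1275 -6.6312  7.5231]
lid_88_bar 0.6 [326.4 268.8] [0.5413 0.103  0.19  ] tool cm [-0.4048  0.348  -1.6732]
6.0333 [0.5372 0.0995 0.1733] xaz -179.75036137575285 [-24.2214  18.9388  12.7529 106.7188  -5.0328  54.866   81.0119] [ 0.4076  0.2392 -0.3369] 0.010748304478007622
top 0.71 [0.4351 0.025  0.098 ]
scene 0.84 [0.4314 0.0237 0.098 ]
```

View pics/f.png

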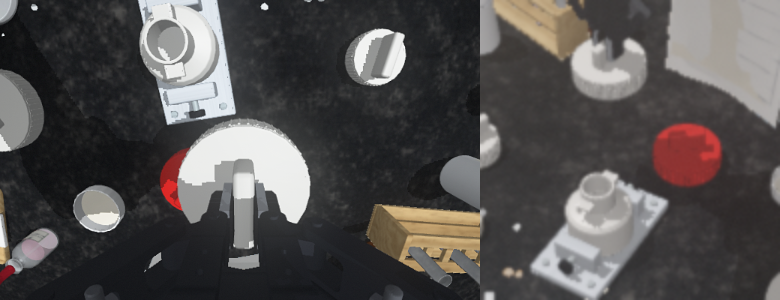

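The lid is held level in the grip, and the jar mouth shows at (222,56) in the full wrist picture. I'll read the settled pose and work out the shift to above the jar.

```bash
python3 - <<'E'
from h import *
s=read_state();R=np.array(s['ee_rot']);print(s['clock'],s['ee_pos'],100*R.T@(np.array([.4335,.028,.17])-s['ee_pos']),np.degrees(np.arctan2(R[1,0],R[0,0])))
E
```

```text
6.3833 [0.53955721 0.10201209 0.17170271] [10.65837396 -7.32510833  0.17340057] -179.5901109488119
```

```bash
python3 -m creep '[[[2.1,-1.5,0,0],[3.2,-2.2,0,0],[3.2,-2.2,0,0],[2.15,-1.43,0,0],[0,0,0,6.8],[0,0,0,6.8],[0,0,0,6.8],[0,0,0,6.8],[0,0,0,6.8],[0,0,0,6.8]]]'
```

```text
clock: 7.22
ee_pos: [0.4335, 0.0277, 0.1718]
ee_rot: [[-0.758, 0.653, -0.0], [0.653, 0.758, -0.0], [-0.0, -0.0, -1.0]]
force: [0.0, -0.6, -1.2]
opening: 0.0108
finger_force: 68.3
```

```bash
python3 -m creep '[[[0,0,0,6.8],[0,0,0,6.8],[0,0,0,6.8],[0,0,0,6.8],[0,0,0,6.8],[0,0,0,6.8],[0,0,0,0],[0,0,0,0],[0,0,0,0],[0,0,0,0]]]'
```

```text
clock: 8.05
ee_pos: [0.4333, 0.0276, 0.1718]
ee_rot: [[-0.156, 0.988, 0.0], [0.988, 0.156, -0.0], [-0.0, -0.0, -1.0]]
force: [-0.1, -0.1, -1.0]
opening: 0.0104
finger_force: 68.2
```

```bash
python3 look.py w5 jar_mouth:.098 lid_88_bar:.194;python3 - <<'E'
from h import *
for c in('top','scene'):
  im=viewer.capture(c);cv2.imwrite(f'pics/{c}5.png',im)
  for q,z in(('lid_88_bar',.194),('jar_mouth',.098)):
    for r in models.place_of(q,c)[:2]: print(c,q,r['p'],r['xy'],at_z(c,r['xy'],z))
w=cv2.imread('pics/w5.png');s=cv2.imread('pics/scene5.png')[130:280,220:370]
cv2.imwrite('pics/g.png',np.hstack([cv2.resize(w,(480,300)),cv2.resize(s,(300,300))]))
E
```

```text
lid_88_bar 0.95 [500.9 210.7] [0.5044 0.0674 0.194 ] tool cm [ 2.8182  7.6422 -2.219 ]
lid_88_bar 0.61 [324.7 269.3] [0.4331 0.0281 0.194 ] tool cm [ 0.0479 -0.0111 -2.2185]
8.05 [0.4333 0.0276 0.1718] xaz 98.95392133812076 [-28.4004   7.6899  22.3832 121.6901  -3.7361  51.2535   5.0955] [-0.119  -0.0969 -1.0219] 0.010376697811343474
top lid_88_bar 0.92 [319.4, 166.9] [0.57600145 0.02242382 0.194     ]
top jar_mouth 0.36 [228.4, 229.8] [0.44083756 0.24084713 0.098     ]
scene lid_88_bar 0.83 [336.0, 191.7] [ 0.47492668 -0.06332543  0.194     ]
scene lid_88_bar 0.58 [287.7, 181.9] [0.43174216 0.03771142 0.194     ]
scene jar_mouth 0.64 [293.1, 210.3] [0.43782023 0.03452236 0.098     ]
```

View pics/g.png

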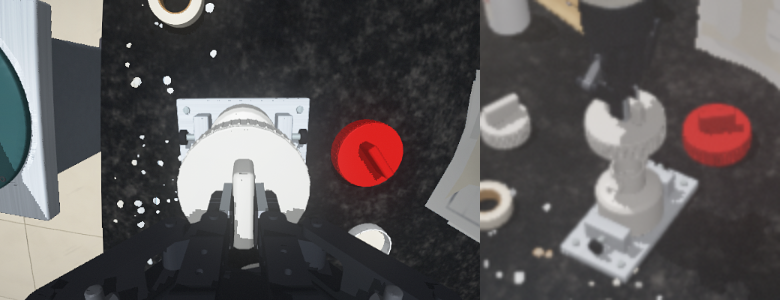

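The lid is over the mouth with its bar crosswise to the block. The block is centred at (242,98) in the picture and the bar at (243,200). Descending now, slowly near the end.

```bash
python3 -m creep '[[[0,0,2,0],[0,0,2,0],[0,0,1,0],[0,0,0.6,0],[0,0,0.6,0],[0,0,0.5,0],[0,0,0.4,0],[0,0,0.2,0],[0,0,0.1,0],[0,0,0,0]]]'
```

```text
clock: 9.33
ee_pos: [0.4332, 0.0276, 0.0979]
ee_rot: [[-0.153, 0.988, 0.0], [0.988, 0.153, -0.0], [-0.0, 0.0, -1.0]]
force: [0.1, 0.1, 0.8]
opening: 0.011
finger_force: 68.3
```

```bash
python3 -m creep '[[[0,0,0.15,0],[0,0,0.15,0],[0,0,0.1,0],[0,0,0,0],[0,0,0,0]]]'
```

```text
clock: 9.75
ee_pos: [0.4332, 0.0276, 0.0938]
ee_rot: [[-0.153, 0.988, -0.0], [0.988, 0.153, -0.0], [-0.0, -0.0, -1.0]]
force: [-0.3, -0.6, -0.4]
opening: 0.0106
finger_force: 68.3
```

```bash
python3 -m creep '[[[0,0,0.1,0],[0,0,0.1,0],[0,0,0,0],[0,0,0,0]]]'
```

```text
clock: 10.08
ee_pos: [0.4334, 0.0276, 0.0927]
ee_rot: [[-0.152, 0.988, 0.0], [0.988, 0.152, 0.001], [0.0, 0.0, -1.0]]
force: [-8.6, -0.7, 27.7]
opening: 0.0103
finger_force: 72.6
```

The rim contact is at TCP z of about 0.093, exactly the seated height. I'll ease the pressure and turn clockwise.

```bash
python3 -m creep '[[[0,0,-0.07,0],[0,0,0,4],[0,0,0,7],[0,0,0,7],[0,0,0,7],[0,0,0,7],[0,0,0,7],[0,0,0,7],[0,0,0,7],[0,0,0,7]]]'
```

```text
clock: 10.92
ee_pos: [0.4337, 0.0276, 0.0928]
ee_rot: [[0.783, 0.622, 0.001], [0.622, -0.783, 0.0], [0.001, 0.001, -1.0]]
force: [0.0, -0.9, 6.4]
opening: 0.0102
finger_force: 69.3
```

```bash
python3 -m creep '[[[0,0,0,6],[0,0,0,5],[0,0,0,4],[0,0,0,3],[0,0,0,3],[0,0,0,2],[0,0,0,0],[0,0,0,0]]]'; python3 -c "
from h import *
print(read_state()['torque'],read_state()['qpos'])"
```

```text
clock: 11.58
ee_pos: [0.4337, 0.0277, 0.0929]
ee_rot: [[0.962, 0.272, 0.001], [0.272, -0.962, 0.0], [0.001, 0.0, -1.0]]
force: [0.6, -1.4, 6.8]
opening: 0.0106
finger_force: 69.4
[-0.05000527  0.071908   -0.07780475] [-41.51277319  18.36313663  38.95722749 125.82433292 -17.58151336
  40.99025252 -64.81123525]
```

```bash
python3 -m creep '[[[0,0,0,2],[0,0,0,2],[0,0,0,1],[0,0,0,1],[0,0,0,1],[0,0,0,0],[0,0,0,0]]]'; python3 -c "
from h import *
print(read_state()['torque'])"
```

```text
clock: 12.17
ee_pos: [0.4338, 0.0289, 0.0929]
ee_rot: [[0.988, 0.154, 0.001], [0.154, -0.988, 0.001], [0.001, -0.001, -1.0]]
force: [0.3, 8.7, 7.9]
opening: 0.0108
finger_force: 69.6
[2.25725123 0.10456354 0.37497244]
```

```bash
python3 -m creep '[[[0,0,0,1],[0,0,0,1],[0,0,0,1],[0,0,0,0],[0,0,0,0]]]'; python3 -c "
from h import *
print(read_state()['torque'])"
```

```text
clock: 12.58
ee_pos: [0.4339, 0.0296, 0.0929]
ee_rot: [[0.995, 0.103, 0.001], [0.103, -0.995, 0.002], [0.001, -0.002, -1.0]]
force: [-0.3, 13.4, 7.2]
opening: 0.0107
finger_force: 70.6
[3.35087505 0.07738903 0.78503921]
```

```bash
python3 -m creep '[[[0,-0.1,0,0],[0,-0.1,0,0],[0,0,0,0],[0,0,0,0]]]'; python3 -c "
from h import *
print(read_state()['torque'])
for c in('top','scene','wrist'): viewer.capture(c);print(c,[(round(r['p'],2),np.round(r['xy']),at_z(c,r['xy'],.116)) for r in models.place_of('lid_88_bar',c)[:3]])"
```

```text
clock: 12.92
ee_pos: [0.4337, 0.0302, 0.0929]
ee_rot: [[0.995, 0.102, 0.001], [0.102, -0.995, 0.0], [0.001, -0.0, -1.0]]
force: [0.9, 3.3, 5.7]
opening: 0.0107
finger_force: 70.5
[ 0.79179878 -0.268519    0.83658145]
top [(0.72, array([316., 168.]), array([0.59030823, 0.03209243, 0.116     ]))]
scene [(0.57, array([290., 205.]), array([0.43276688, 0.0391494 , 0.116     ]))]
wrist [(0.91, array([325., 268.]), array([0.43501546, 0.03002695, 0.116     ]))]
```

```bash
python3 -m creep '[[[0,0,0,1],[0,0,0,1],[0,0,0,0],[0,0,0,0]]]'; python3 -c "
from h import *
print(read_state()['torque'])"
```

```text
clock: 13.55
ee_pos: [0.4338, 0.0301, 0.0929]
ee_rot: [[0.998, 0.068, 0.001], [0.068, -0.998, 0.0], [0.001, -0.0, -1.0]]
force: [1.4, 2.1, 7.0]
opening: 0.011
finger_force: 78.6
[ 0.49428635 -0.23390173  1.44588335]
```

The stops are met: torque is rising with no further progress and the lateral force is small. Release and retreat.

```bash
python3 -m creep '[[[0,0,0,-1],[0,0,0,0],[0,0,0,0],[0,0,0,0],[0,0,0,0],[0,0,-1,0],[0,0,-3,0],[0,0,-4,0],[0,0,-4,0],[0,0,0,0]]]' -0.3; python3 look.py w6 lid_88_bar:.116; python3 - <<'E'
from h import *
s=viewer.capture('scene');w=cv2.imread('pics/w6.png')
cv2.imwrite('pics/i.png',np.hstack([cv2.resize(w,(480,300)),cv2.resize(s[140:260,235:355],(300,300),interpolation=2)]))
E
```

```text
clock: 14.38
ee_pos: [0.4357, 0.0292, 0.219]
ee_rot: [[0.997, 0.082, 0.008], [0.082, -0.997, 0.003], [0.008, -0.003, -1.0]]
force: [-0.5, 0.2, 0.6]
opening: 0.0556
finger_force: 0.0
lid_88_bar 0.73 [338.7   3.7] [0.5752 0.0321 0.116 ] tool cm [13.8417  0.8795 10.4029]
lid_88_bar 0.57 [323.7 198.5] [0.4336 0.0306 0.116 ] tool cm [-0.2776 -0.1316 10.2937]
14.3833 [0.4357 0.0292 0.219 ] xaz 4.680443774648236 [-53.4129   4.4137  48.2781 119.2748  -4.0982  57.3939 -88.3541] [-0.464   0.2402  0.6112] 0.05561986630997639
```

View pics/i.png

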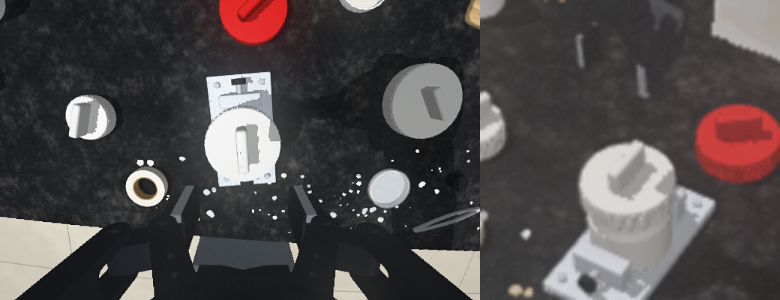

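The last picture shows the lid level on the jar at (242,145). Its bar runs from (240,126) to (243,172), parallel to the block within about a degree. The other two lids and the red one have not moved, and the gripper is clear.

```bash
python3 -c "
from plant import job
print(job.hand_in())"
```

```text
the job is handed in; nothing more can be done
None
```

The white 88 mm lid is on the jar, turned clockwise to its stops and level, with its bar along the block to within about a degree by the last picture; the other lids were left alone, and the job was handed in at about 14.5 s of the 38 s allowed, with no verdict returned.

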